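# Set the recessed damper dial of a bench extraction unit

### The arm

A 7-joint arm with a two-finger parallel gripper is mounted at the origin on the work surface. World frame = base frame: x ahead of the robot, y to its left, z up, the work surface at z = 0. Lengths are in m, angles in rad, forces in N, time in s.
With the tool pointing down it reaches from about 0.375 to 0.925 m from the base axis. Payload 3.1 kg.
Tool frame: the origin (TCP) lies at the very end of the fingers, on their centre line; the grasp point (between the pads) lies 19 mm behind it; z points along the fingers, y is the line along which they close (so a half turn about z gives the same grasp; the last joint's range is limited). The gripper opens to 85 mm and grips with 20 to 120 N. Pads are 22 mm wide; open, the fingers measure 114 mm over their backs; the gripper's body (76 mm by 85 mm) begins 54 mm behind the grasp point. The pads swing forward as they close: fully open they stand 13 mm farther back than shut.
Start: joints at [-1.415, 0.383, 0.044, 1.598, -0.018, 1.161, -0.05], TCP at [0.163, 0.629, 0.231] pointing down, gripper open.
Joint ranges: [-2.61, 2.61], [-0.41, 2.15], [-1.48, 1.57], [0, 2.5], [-1.57, 4.71], [0.05, 1.97], [-2.85, 2.85]. Speed limits (rad/s): [2.79, 2.79, 3.14, 3.14, 3.14, 3.14, 3.14].

### API

Orientations are given as a rotation vector (axis times angle).
In Python, from rig import robot gives the robot as it stands.
- The arm moves only by the tool move_arm, never from a script. Its argument "steps" is a list of rows, each a list of 5 numbers: the shift along the tool's x, y, z in m, then the turn about the tool's z in degrees, then the closure, from 0 (fully open) to 1 (shut). In form: [[dx, dy, dz, roll, fingers], ...]. A call has exactly 8 rows; each row is the pose to reach, as a shift and turn from the pose commanded when the call began, along the tool's axes at that moment; what a row does not reach only later rows make up. A row lasts 1/10 s, in which the tool goes at most 50 mm and 8.59 degrees, less where a joint would pass 70% of its speed; a pose out of reach is approached as far as the arm can. A call with a gripper value outside its range is refused whole. The fingers move at their own pace and stop on an object; "newtons" is the grip in N (left out, the last holds). Time passes only in rows, so rows that repeat a pose let the fingers close, or fill a call up. It gives the time, the measured TCP pose, the force, the opening and the grip force at its end, in the units of the state.
- robot.get_obs(): the state, without advancing time (a new reading comes with each control period).
- robot.read_camera(name): name is "scene" or "top"; returns (picture, depth): 480x640x3 uint8, red, green, blue; 480x640 float32, m along the optical axis (not along the pixel's ray), 0 where there is no reading.
- robot.camera_params(name): a dict with "fx", "fy", "cx", "cy" (pixels), "world_from_camera" (4x4, takes a point from camera to world coordinates). Camera axes: x right, y up, looking along -z (the intrinsics and any distortion apply to the point x, -y, -z); pixel columns grow to the right and rows downward; lengths in m; the calibration is good to about 2 mm. A picture is of the moment at which its call begins. camera_params takes no time and is no camera call.
- robot.hand_in(): hands the job in; it is judged then, once.
The state is a dict: "time": time; "joint_pos": joint angles; "joint_vel": joint speeds; "joint_efforts": joint torques, N m; "position": TCP position; "orientation": TCP orientation; "force": force on the tool from outside, world axes, zero at the start; "ft_torque": the same for the moment, N m; "finger_gap": finger opening in m; "grip_force": force on a finger pad.
Only numpy, scipy, OpenCV 4.12 (cv2) and the standard library are available. Lean on these libraries where they do the work, as an engineer would, in place of code of your own. Each camera call takes 0.05 s, during which the arm holds its last target. There are 200 camera calls.

### The job

Set the airflow of the blue bench extraction unit: turn both red wing screws anticlockwise until they stop, lift the aluminium cover plate off by its black handle and lay it gently on the bench, flat and right way up, clear of the unit. Then reach through the guard window and turn the recessed white dial until its orange fin points at the green mark on the guard. Leave the amber bottle, the jar and the white finds board where they stand.

Things in the scene. Friction and masses are not known exactly. Their poses are not given: they have to be found in the camera images.
- unit: Fixed blue housing with a flat grey top (the guard plate), top at height 90 mm. Origin on the bench below the window's centre; z up, x away from the robot when its yaw is 0 (yaw varies within 0.3 rad). It spans x -145 to +85 mm, y -145 to +145 mm. The guard plate is 5 mm thick and has one rectangular window, x -35 to +35 mm and y -70 to +70 mm, edged in yellow, covered at first by the cover plate. Under the window lies the dial, its white face 42 mm below the guard top.
- screw_left (a joint): Angle (rad) of the red wing screw at unit x 0, y +100 mm: 0 = wing along the unit's y axis (locks the cover), grows anticlockwise seen from above, hard stop at 1.571 = wing along the unit's x axis (cover free from about 1.3). Starts at 0.15 to 0.45. Turns with light friction (0.06 N m) and stays where left; it turns in place without rising and remains on the unit.
- screw_left_head (a point): Centre of the top of the left wing screw. The wing is 40 mm long, 10 mm wide (16 mm at its round middle) and 18 mm tall: its top is at height 122 mm, its underside at 104 mm, 3 mm above the cover plate. The point's own y axis runs along the wing.
- screw_right (a joint): As screw_left, for the red wing screw at unit x 0, y -100 mm (same direction of turning).
- screw_right_head (a point): Centre of the top of the right wing screw; same sizes as the left one, the point's y axis along the wing.
- cover: Loose aluminium cover plate, 280 to 490 g, 140 mm (x) by 256 mm (y), 11 mm high including its rim. Origin at the centre of its underside, z up. It lies on the guard plate, origin on the unit's z axis, axes along the unit's. Two slots (52 mm along x, 22 mm along y) at y +100 and -100 mm pass over the wings when these are along x: lift straight up at least 40 mm to clear them. The bench to the right of the unit (-y side, around x 0.45, y -0.29 m) is empty for laying it down.
- cover_handle (a point): Centre of the black bar handle of the cover: a bar 80 mm long (along the cover's y), 14 mm wide, 14 mm tall, centred 36 mm above the cover's underside (25 mm above the plate), on two posts 18 mm tall that stand at y +34 and -34 mm.
- dial (a joint): Angle (rad) of the dial about its vertical axis, growing anticlockwise seen from above; 0 = the fin points along the unit's +x; stops at -0.75 and +0.75. Starts at -0.6 to -0.4. Friction 0.12 N m, stays where left. The fin is pushed sideways with the closed fingertips (about 2 N).
- dial_axis (a point): Point on the dial's axis at the height of the fin's top, at unit x -57 mm, y 0, height 70 mm: under the guard plate, 22 mm nearer the robot than the window's edge.
- dial_fin (a point): Point on the top of the dial's upright orange fin, 62 mm out from the dial's axis; height 70 mm (20 mm below the guard top). The fin runs radially from 34 to 78 mm from the axis, is 12 mm wide and 22 mm tall. The point's x axis points outwards along the fin.
- mark: Green strip 24 by 6 mm lying on the guard plate beyond the window's far edge (hidden by the cover at first). Its origin is on the dial's axis at guard height (90 mm); its x axis points from there to the strip, which lies 100 to 124 mm out. It is at -0.05 to +0.4 rad of dial angle. The dial is set when the fin points along this x axis.
- amber_bottle: Bystander: amber glass bottle, 68 mm diameter, 170 mm tall; origin at the centre of its foot.
- jar: Bystander: green glass jar with a red lid, 72 mm diameter, 90 mm tall; origin at the centre of its foot.
- finds_board: Bystander: white board 90 by 240 by 12 mm with small coin finds; origin at the centre of its underside.

How it is judged:
By the outcome, as a careful person would: the job done as asked, in the order asked, and still so for the second after the job is handed in, with the robot touching nothing.
It also fails if it takes over 72 s, if anything falls off the work surface, if the arm or the gripper's body presses on something with over 40 N, if the wrist force passes 120 N, or if a joint passes its speed limit or range.

## Working session

There is one attempt and no reset: what is moved stays moved. The work goes in short steps, Python scripts to look and compute and a tool call to move; the robot and the scene stay as the last step left them, time stands still between calls to the robot, and variables do not carry over. Pictures are saved under pics/ and viewed, at most 10 in all, crops included, and the job is handed in when it is done.

Besides the shell and the picture viewer there is one more tool, called as name(argument=value, ...) on one line, values as JSON. move_arm: Moves the arm, as the interface text tells. Its arguments: {"type":"object","properties":{"steps":{"type":"array","items":{"type":"array","items":{"type":"number"}}},"newtons":{"type":"number"}},"required":["steps"]}

```bash
mkdir -p pics
cat > h.py <<'E'
import numpy as np, cv2
from scipy.spatial.transform import Rotation as R
from rig import robot
def px2w(name,u,v,d=None,z=None):
    p=robot.camera_params(name); T=np.array(p['world_from_camera'])
    r=np.array([(u-p['cx'])/p['fx'],-(v-p['cy'])/p['fy'],-1.])
    if z is not None:
        w=T[:3,:3]@r; d=(z-T[2,3])/w[2]
    return T[:3,:3]@(r*d)+T[:3,3]
def cloud(name,D):
    p=robot.camera_params(name); T=np.array(p['world_from_camera'])
    v,u=np.mgrid[:480,:640]
    P=np.stack([(u-p['cx'])/p['fx']*D,-(v-p['cy'])/p['fy']*D,-D],-1)
    return P@T[:3,:3].T+T[:3,3]
def shot(name,fn):
    I,D=robot.read_camera(name); cv2.imwrite('pics/'+fn+'.png',I[...,::-1]); np.savez('pics/'+fn+'.npz',I=I,D=D); return I,D
E
python3 - <<'E'
from h import *
for n in('top','scene'):
    shot(n,n+'0'); p=robot.camera_params(n); print(p)
o=robot.get_obs(); print(o['time'],o['position'],o['orientation'],o['finger_gap'],o['force'])
print(R.from_rotvec(o['orientation']).as_matrix().round(3))
E
```

```text
{'fx': 595.201643155081, 'fy': 595.201643155081, 'cx': 323.3749392444157, 'cy': 244.5971664066561, 'world_from_camera': array([[ 0.01270676,  0.99277343, -0.11932916,  0.4502096 ],
       [-0.99976986,  0.01467701,  0.01564671, -0.14819378],
       [ 0.01728503,  0.11910288,  0.99273145,  1.42887718],
       [ 0.        ,  0.        ,  0.        ,  1.        ]])}
{'fx': 621.0211594929075, 'fy': 621.0211594929075, 'cx': 318.0104944891481, 'cy': 239.43730227487788, 'world_from_camera': array([[ 0.43525195, -0.64503079,  0.6280852 ,  1.69198965],
       [ 0.90030572,  0.31363063, -0.30180365, -0.6610814 ],
       [-0.00231411,  0.69682932,  0.71723325,  1.3233304 ],
       [ 0.        ,  0.        ,  0.        ,  1.        ]])}
0.1 [0.16298931 0.62832446 0.22999352] [-0.39750937 -3.11614837  0.00383668] 0.08542856530206017 [-0.17151828 -0.22536581 -0.43131541]
[[-0.968  0.251 -0.   ]
 [ 0.251  0.968 -0.002]
 [-0.    -0.002 -1.   ]]
```

View pics/top0.png

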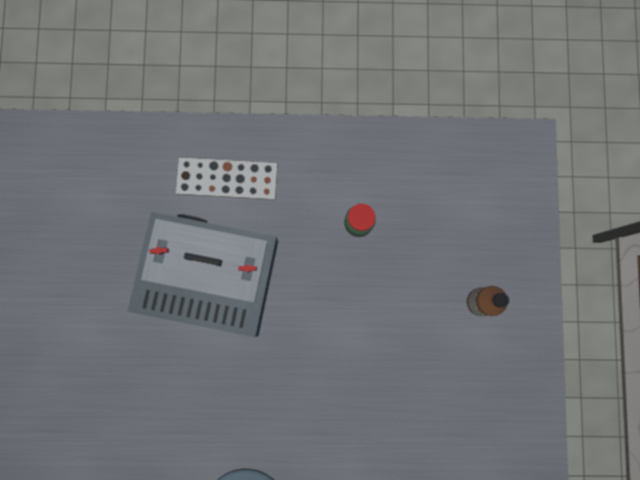

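View pics/scene0.png

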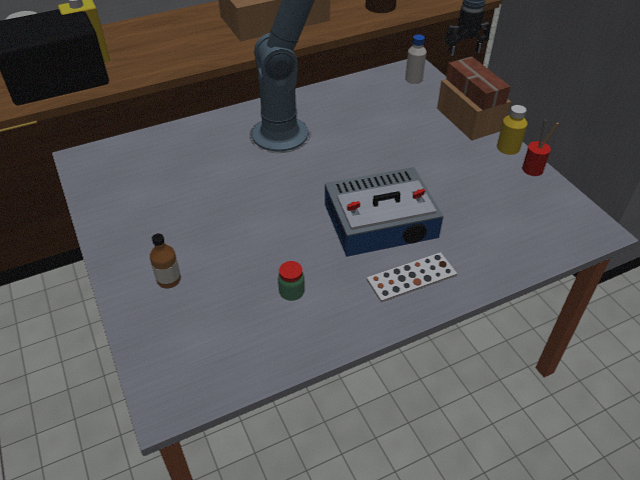

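The top view shows the unit at lower left, with the screws at (159,251) and (248,268), the handle at (203,259), the jar at (360,218) and the bottle at (490,300). The board is at (227,178).

Run:
```python
from h import *
f=np.load('pics/top0.npz'); I=f['I'].astype(int); D=f['D']
def comp(m,box):
    u0,v0,u1,v1=box; k=np.zeros(m.shape,bool); k[v0:v1,u0:u1]=m[v0:v1,u0:u1]; return k
red=(I[...,0]>120)&(I[...,1]<80)
dark=I.sum(-1)<120
blk=comp(dark,(180,248,226,270))
def ana(k,z,n):
    v,u=np.nonzero(k); P=np.array([px2w('top',a,b,z=z)[:2] for a,b in zip(u,v)])
    c=P.mean(0); w,V=np.linalg.eigh(np.cov((P-c).T)); d=V[:,1]; d=d*np.sign(d[1])
    print(n,len(u),c.round(4),'dir(y-axis yaw)',np.arctan2(-d[0],d[1]).round(3),'ext',np.ptp((P-c)@d).round(4)); return c
a=ana(comp(red,(145,240,172,262)),.120,'L'); b=ana(comp(red,(235,258,260,278)),.120,'R')
h=ana(blk,.133,'H')
d=a-b; print('dist',np.linalg.norm(d),'yaw',np.arctan2(-d[0],d[1]),'mid',(a+b)/2)
C=cloud('top',D)
print('z guard',np.median(C[300:325,150:240,2]), 'handle z', np.median(C[...,2][blk]),'L z',np.median(C[...,2][comp(red,(145,240,172,262))]))
# housing edges: corners read off picture
for q in [(154,213),(277,237)]: print(px2w('top',*q,z=.09).round(4))
cv2.imwrite('pics/crop0.png',cv2.resize(f['I'][200:345,120:290,::-1],None,fx=4,fy=4,interpolation=cv2.INTER_CUBIC))
```

```text
L 80 [0.5902 0.195 ] dir(y-axis yaw) 0.12 ext 0.0355
R 77 [ 0.5534 -0.0016] dir(y-axis yaw) 0.046 ext 0.0352<stdin>:10: RuntimeWarning: Mean of empty slice.
  ret = ret.dtype.type(ret / rcount)
  avg = a.mean(axis, **keepdims_kw)
  ret = um.true_divide(
<stdin>:10: RuntimeWarning: Degrees of freedom <= 0 for slice
  c *= np.true_divide(1, fact)
  c *= np.true_divide(1, fact)
Traceback (most recent call last):
ValueError: not enough values to unpack (expected 2, got 0)

During handling of the above exception, another exception occurred:

Traceback (most recent call last):
numpy.linalg.LinAlgError: 0-dimensional array given. Array must be at least two-dimensional
```

Run:
```python
from h import *
f=np.load('pics/top0.npz'); I=f['I'].astype(int); D=f['D']; C=cloud('top',D)
for q in [(185,256),(222,263),(203,259)]: print('handle',px2w('top',*q,z=.133).round(4))
print('z guard',np.median(C[300:325,150:240,2]),'handle z',C[257:262,195:212,2].max(),'plate',np.median(C[270:285,180:230,2]))
print('jar',px2w('top',361,217,z=.09),'board',px2w('top',227,178,z=.012))
g=np.load('pics/scene0.npz'); I=g['I'].astype(int); red=(I[...,0]>120)&(I[...,1]<80)
for b in [(340,195,365,215),(408,183,430,202)]:
    k=red[b[1]:b[3],b[0]:b[2]]; v,u=np.nonzero(k); print('scene screw',k.sum(),px2w('scene',u.mean()+b[0],v.mean()+b[1],z=.115).round(4))
```

```text
handle [0.5765 0.1326 0.133 ]
handle [0.5623 0.0517 0.133 ]
handle [0.5705 0.0933 0.133 ]
z guard 0.09003300406459025 handle z 0.13965994548330696 plate 0.10116110033443115
jar [ 0.67581419 -0.25432137  0.09      ] board [0.77962028 0.06512756 0.012     ]
scene screw 33 [0.5476 0.0011 0.115 ]
scene screw 32 [0.5851 0.1989 0.115 ]
```

Run:
```python
from h import *
g=np.load('pics/scene0.npz'); C=cloud('scene',g['D'])
for q in [(478,75),(470,118),(445,90),(505,105),(416,40),(518,112),(466,45)]: print(q,C[q[1],q[0]].round(3))
```

```text
(478, 75) [0.221 0.66  0.181]
(470, 118) [0.302 0.591 0.075]
(445, 90) [0.147 0.588 0.1  ]
(505, 105) [0.329 0.711 0.109]
(416, 40) [-0.092  0.606  0.174]
(518, 112) [0.437 0.666 0.16 ]
(466, 45) [-0.463  1.162 -0.159]
```

move_arm(steps=[[0,0,-0.04,0,0.4],[-0.039,-0.023,-0.04,8.5,0.4],[-0.077,-0.046,-0.04,17,0.4],[-0.116,-0.069,-0.04,25.5,0.4],[-0.154,-0.092,-0.04,34,0.4],[-0.193,-0.116,-0.04,42.5,0.4],[-0.232,-0.139,-0.04,51,0.4],[-0.27,-0.162,-0.04,59.5,0.4]], newtons=30)

```text
time: 0.9
position: [0.3848, 0.4027, 0.2708]
orientation: [-1.899, -2.502, 0.001]
force: [1.6, 0.4, 0.0]
finger_gap: 0.0515
grip_force: 0.0
```

```bash
cat >> h.py <<'E'
def to(xyz,yaw=None):
    o=robot.get_obs(); M=R.from_rotvec(o['orientation']).as_matrix()
    y0=np.arctan2(-M[0,1],M[1,1]); p=np.array(o['position'])
    print('t',round(o['time'],2),'p',p.round(4),'yaw',y0.round(3),'tilt',M[:,2].round(3),'gap',round(o['finger_gap'],4),'grip',round(float(o['grip_force']),1),'F',np.round(o['force'],1),'T',np.round(o['ft_torque'],2),'j7',round(o['joint_pos'][6],2))
    print('shift',(M.T@(np.array(xyz)-p)).round(4),'roll',None if yaw is None else np.degrees(y0-yaw).round(1))
E
python3 -c "
from h import *
to([.589,.1955,.107],-1.45)"
```

```text
t 0.9 p [0.3848 0.4027 0.2708] yaw -1.298 tilt [-0. -0. -1.] gap 0.0515 grip 0.0 F [1.6 0.4 0. ] T [ 0.02 -0.04 -0.02] j7 -0.55
shift [-0.2544  0.1411  0.1639] roll 8.7
```

move_arm(steps=[[-0.036,0.02,0.01,4,0.4],[-0.073,0.04,0.02,8,0.4],[-0.11,0.061,0.03,8.7,0.4],[-0.147,0.081,0.04,8.7,0.4],[-0.184,0.102,0.05,8.7,0.4],[-0.22,0.122,0.06,8.7,0.4],[-0.254,0.141,0.07,8.7,0.4],[-0.254,0.141,0.1,8.7,0.4]])

```text
time: 1.7
position: [0.5962, 0.1914, 0.1739]
orientation: [2.083, 2.34, 0.008]
force: [0.7, -1.0, 0.5]
finger_gap: 0.0509
grip_force: 0.0
```

```bash
python3 -c "
from h import *
to([.589,.1955,.107],-1.45)
I,D=shot('top','t1'); cv2.imwrite('pics/c1.png',cv2.resize(I[200:345,120:290,::-1],None,fx=4,fy=4,interpolation=cv2.INTER_CUBIC))"
```

```text
t 1.7 p [0.5962 0.1914 0.1739] yaw -1.455 tilt [ 0.01  -0.002 -1.   ] gap 0.0509 grip 0.0 F [ 0.7 -1.   0.5] T [-0.08 -0.    0.04] j7 -0.09
shift [ 0.0051 -0.0073  0.0668] roll -0.3
```

View pics/c1.png

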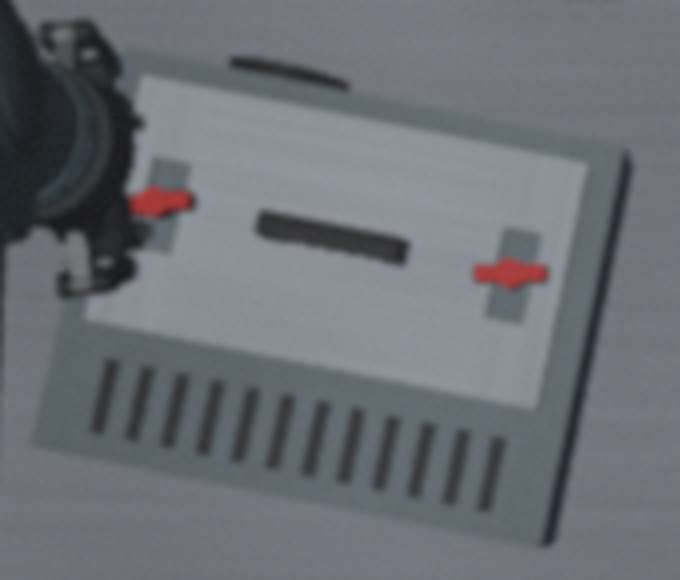

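The crop shows both wings near their start angles, the left at (160,202) and the right at (510,272). The gripper is at the left screw and still settling, so I'll descend and grip.

move_arm(steps=[[0,0,0.02,0,0.4],[0,0,0.04,0,0.4],[0,0,0.055,0,0.4],[0,0,0.062,0,0.4],[0,0,0.063,0,0.9],[0,0,0.063,0,0.9],[0,0,0.063,0,0.9],[0,0,0.063,0,0.9]], newtons=30)

```text
time: 2.55
position: [0.5899, 0.1995, 0.1093]
orientation: [2.076, 2.357, 0.003]
force: [-0.4, -0.2, 1.4]
finger_gap: 0.0147
grip_force: 29.3
```

```bash
python3 -c "
from h import *
to([.589,.1955,.107],-1.45)"
```

```text
t 2.55 p [0.5899 0.1995 0.1093] yaw -1.444 tilt [ 0.001  0.001 -1.   ] gap 0.0147 grip 29.3 F [-0.4 -0.2  1.4] T [0.05 0.15 0.02] j7 -0.06
shift [-0.0038 -0.0014  0.0023] roll 0.3
```

move_arm(steps=[[-0.003,0,0,-7,0.9],[-0.003,0,0,-15,0.9],[-0.003,0,0,-23,0.9],[-0.003,0,0,-31,0.9],[-0.003,0,0,-39,0.9],[-0.003,0,0,-47,0.9],[-0.003,0,0,-55,0.9],[-0.003,0,0,-62,0.9]])

```text
time: 3.35
position: [0.585, 0.1956, 0.1092]
orientation: [-0.556, -3.082, 0.005]
force: [-10.9, -2.9, 11.4]
finger_gap: 0.0145
grip_force: 30.3
```

```bash
python3 -c "
from h import *
to([.589,.1955,.107],-.185)"
```

```text
t 3.35 p [0.585  0.1956 0.1092] yaw -0.357 tilt [-0.011 -0.001 -1.   ] gap 0.0145 grip 30.3 F [-10.9  -2.9  11.4] T [-0.53  2.3  -0.06] j7 0.93
shift [-0.0038  0.0013  0.0022] roll -9.8
```

move_arm(steps=[[0,0,0,-4,0.9],[0,0,0,-8,0.9],[0,0,0,-12,0.9],[0,0,0,-16,0.9],[0,0,0,-18,0.9],[0,0,0,-20,0.9],[0,0,0,-20,0.9],[0,0,0,-20,0.9]])

```text
time: 4.15
position: [0.5859, 0.1937, 0.1092]
orientation: [-0.022, -3.132, 0.006]
force: [-9.3, -4.0, 10.8]
finger_gap: 0.0143
grip_force: 31.1
```

```bash
python3 -c "
from h import *
to([.589,.1955,.107],-.185)"
```

```text
t 4.15 p [0.5859 0.1937 0.1092] yaw -0.014 tilt [-0.009 -0.004 -1.   ] gap 0.0143 grip 31.1 F [-9.3 -4.  10.8] T [-0.88  2.05  0.04] j7 1.24
shift [-0.0031  0.0019  0.0022] roll 9.8
```

move_arm(steps=[[0,0,0,-20,0.4],[0,0,0,-20,0.4],[0,0,-0.03,0,0.4],[0,0,-0.065,8,0.4],[0.008,-0.05,-0.065,16,0.4],[0.016,-0.1,-0.065,24,0.4],[0.024,-0.15,-0.065,32,0.4],[0.031,-0.195,-0.065,40,0.4]])

```text
time: 4.95
position: [0.5561, -0.0009, 0.1744]
orientation: [0.957, 2.99, 0.001]
force: [0.6, -0.2, -0.2]
finger_gap: 0.051
grip_force: 0.0
```

```bash
python3 -c "
from h import *
to([.553,-.001,.107],-1.525)"
```

```text
t 4.95 p [ 0.5561 -0.0009  0.1744] yaw -0.62 tilt [ 0.002  0.    -1.   ] gap 0.051 grip 0.0 F [ 0.6 -0.2 -0.2] T [-0.   -0.13 -0.02] j7 0.97
shift [ 0.0026 -0.002   0.0674] roll 51.9
```

move_arm(steps=[[0.002,-0.002,0,8.5,0.4],[0.002,-0.002,0,17,0.4],[0.002,-0.002,0,25.5,0.4],[0.002,-0.002,0,34,0.4],[0.002,-0.002,0,42.5,0.4],[0.002,-0.002,0.015,51,0.4],[0.002,-0.002,0.035,52,0.4],[0.002,-0.002,0.05,52,0.4]])

```text
time: 5.75
position: [0.5536, 0.0011, 0.1231]
orientation: [2.164, 2.276, 0.001]
force: [-0.7, 0.1, 0.0]
finger_gap: 0.0516
grip_force: 0.0
```

```bash
python3 -c "
from h import *
to([.553,-.001,.107],-1.525)
I,D=shot('top','t2'); cv2.imwrite('pics/c2.png',cv2.resize(I[200:345,120:290,::-1],None,fx=4,fy=4,interpolation=cv2.INTER_CUBIC))"
```

```text
t 5.75 p [0.5536 0.0011 0.1231] yaw -1.52 tilt [ 0.001  0.    -1.   ] gap 0.0516 grip 0.0 F [-0.7  0.1  0. ] T [-0.04  0.03  0.04] j7 0.14
shift [-0.0021 -0.0007  0.0161] roll 0.3
```

View pics/c2.png

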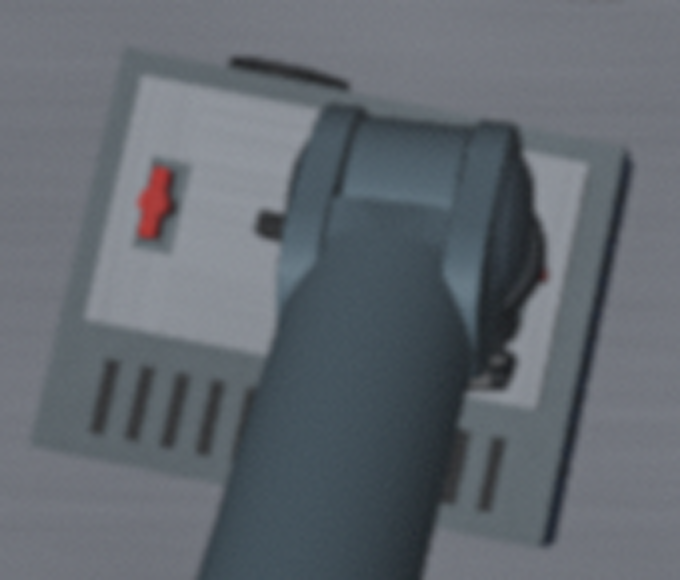

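The left wing is now along unit x, at (155,203), so it is at its stop. The gripper is over the right screw.

move_arm(steps=[[-0.001,-0.002,0.01,0,0.4],[-0.001,-0.002,0.016,0,0.4],[-0.001,-0.002,0.016,0,0.9],[-0.001,-0.002,0.016,0,0.9],[-0.001,-0.002,0.016,0,0.9],[-0.001,-0.002,0.016,-6,0.9],[-0.001,-0.002,0.016,-14,0.9],[-0.001,-0.002,0.016,-22,0.9]])

```text
time: 6.6
position: [0.5526, -0.0003, 0.1082]
orientation: [1.682, 2.65, 0.002]
force: [1.2, -0.9, -1.2]
finger_gap: 0.0145
grip_force: 29.6
```

move_arm(steps=[[0,0,0,-8,0.9],[0,0,0,-16,0.9],[0,0,0,-24,0.9],[0,0,0,-32,0.9],[0,0,0,-40,0.9],[0,0,0,-48,0.9],[0,0,0,-54,0.9],[0,0,0,-58,0.9]])

```text
time: 7.4
position: [0.5508, -0.0028, 0.1082]
orientation: [-0.194, -3.134, 0.004]
force: [-2.4, -3.7, 3.1]
finger_gap: 0.0146
grip_force: 30.0
```

```bash
python3 -c "
from h import *
to([.5515,-.000,.107],-.185)"
```

```text
t 7.4 p [ 0.5508 -0.0028  0.1082] yaw -0.123 tilt [-0.001 -0.002 -1.   ] gap 0.0146 grip 30.0 F [-2.4 -3.7  3.1] T [-0.73  0.41 -0.29] j7 1.44
shift [-0.0003  0.0028  0.0012] roll 3.5
```

move_arm(steps=[[0,0,0,-5,0.9],[0,0,0,-9,0.9],[0,0,0,-9,0.9],[0,0,0,-9,0.3],[0,0,0,-9,0.3],[0,0,-0.03,-5,0.3],[0,0,-0.07,3,0.2],[0,0,-0.08,11,0.2]])

```text
time: 8.2
position: [0.5549, 0.0013, 0.1919]
orientation: [0.501, 3.093, 0.005]
force: [1.5, 0.2, 0.5]
finger_gap: 0.0681
grip_force: 0.0
```

```bash
python3 -c "
from h import *
to([.570,.096,.170],-1.756)"
```

```text
t 8.2 p [0.5549 0.0013 0.1919] yaw -0.321 tilt [ 0.009  0.002 -1.   ] gap 0.0681 grip 0.0 F [1.5 0.2 0.5] T [ 0.02 -0.07  0.01] j7 1.23
shift [0.0157 0.0945 0.0222] roll 82.2
```

move_arm(steps=[[0.004,0.024,0,8.5,0.2],[0.008,0.048,0,17,0.2],[0.012,0.072,0,25.5,0.2],[0.016,0.095,0,34,0.2],[0.016,0.095,0,42.5,0.2],[0.016,0.095,0,51,0.2],[0.016,0.095,0,59.5,0.2],[0.016,0.095,0,68,0.2]])

```text
time: 9.0
position: [0.5657, 0.0968, 0.1872]
orientation: [-2.15, -2.29, -0.001]
force: [-0.2, 0.3, -0.3]
finger_gap: 0.068
grip_force: 0.0
```

```bash
python3 -c "
from h import *
to([.570,.096,.107],-1.756)
I,D=shot('top','t3'); cv2.imwrite('pics/c3.png',cv2.resize(I[200:345,120:290,::-1],None,fx=4,fy=4,interpolation=cv2.INTER_CUBIC))"
```

```text
t 9.0 p [0.5657 0.0968 0.1872] yaw -1.508 tilt [ 0.     0.001 -1.   ] gap 0.068 grip 0.0 F [-0.2  0.3 -0.3] T [ 0.01  0.02 -0.02] j7 -0.08
shift [-0.0011  0.0042  0.0802] roll 14.2
```

View pics/c3.png

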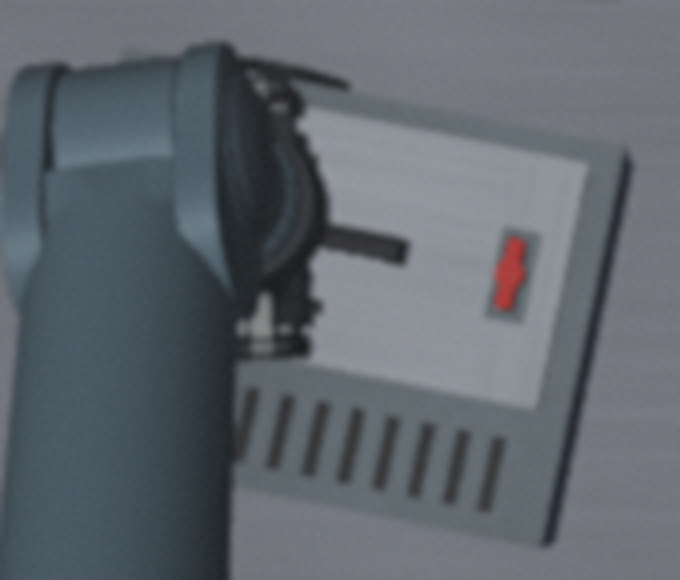

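The right wing, at (510,273), is also along unit x. Next I'll grasp the handle.

move_arm(steps=[[-0.001,0.004,0.01,7,0.2],[-0.001,0.004,0.03,14,0.2],[-0.001,0.004,0.05,14,0.2],[-0.001,0.004,0.07,14,0.2],[-0.001,0.004,0.08,14,0.2],[-0.001,0.004,0.08,14,0.95],[-0.001,0.004,0.08,14,0.95],[-0.001,0.004,0.08,14,0.95]], newtons=70)

```text
time: 9.85
position: [0.571, 0.0949, 0.1085]
orientation: [2.407, 2.017, 0.004]
force: [0.7, -0.1, -0.0]
finger_gap: 0.0249
grip_force: 0.0
```

move_arm(steps=[[0,0,0,0,0.95],[0,0,0,0,0.95],[0,0,-0.005,0,0.95],[0,0,-0.01,0,0.95],[0,0,-0.02,0,0.95],[0,0,-0.03,0,0.95],[0,0,-0.045,0,0.95],[0,0,-0.06,0,0.95]])

```text
time: 10.65
position: [0.5698, 0.0945, 0.1686]
orientation: [2.409, 2.017, 0.0]
force: [0.9, -0.1, -3.2]
finger_gap: 0.0128
grip_force: 69.1
```

```bash
python3 -c "
from h import *
to([.45,-.29,.170],-1.756)
C=cloud('scene',robot.read_camera('scene')[1]); m=(abs(C[...,0]-.57)<.15)&(abs(C[...,1]-.1)<.15)
print(np.histogram(C[...,2][m],bins=np.arange(.08,.2,.01)))"
```

```text
t 10.65 p [0.5698 0.0945 0.1686] yaw -1.747 tilt [ 0.  0. -1.] gap 0.0128 grip 69.1 F [ 0.9 -0.1 -3.2] T [-0.02 -0.04  0.  ] j7 -0.29
shift [-0.3996 -0.0504 -0.0014] roll 0.5
(array([1464,  861,    0,    0,    1,    0,   47, 1383, 1266,   46,   75]), array([0.08, 0.09, 0.1 , 0.11, 0.12, 0.13, 0.14, 0.15, 0.16, 0.17, 0.18,
       0.19]))
```

move_arm(steps=[[-0.015,-0.002,-0.005,0,0.95],[-0.045,-0.006,-0.01,0,0.95],[-0.085,-0.011,-0.01,0,0.95],[-0.125,-0.016,-0.01,0,0.95],[-0.165,-0.021,-0.01,0,0.95],[-0.205,-0.026,-0.01,0,0.95],[-0.245,-0.031,-0.01,0,0.95],[-0.285,-0.036,-0.01,0,0.95]])

```text
time: 11.5
position: [0.4821, -0.1822, 0.1772]
orientation: [-2.409, -2.015, 0.001]
force: [1.2, -0.6, -5.1]
finger_gap: 0.0126
grip_force: 69.2
```

move_arm(steps=[[-0.04,-0.005,0,0,0.95],[-0.075,-0.01,0,0,0.95],[-0.1,-0.013,0,0,0.95],[-0.115,-0.015,0,0,0.95],[-0.115,-0.015,0.01,0,0.95],[-0.115,-0.015,0.03,0,0.95],[-0.115,-0.015,0.055,0,0.95],[-0.115,-0.015,0.08,0,0.95]])

```text
time: 12.3
position: [0.4493, -0.2886, 0.0959]
orientation: [-2.406, -2.018, -0.001]
force: [0.7, 1.1, -5.0]
finger_gap: 0.013
grip_force: 69.2
```

```bash
python3 -c "
from h import *
to([.45,-.29,.02],-1.756)
I,D=shot('scene','s4'); C=cloud('scene',D); P=C.reshape(-1,3); m=(abs(P[:,0]-.45)<.09)&(abs(P[:,1]+.29)<.14)&(P[:,2]>.03)&(P[:,2]<.12)
P=P[m]; print(len(P),np.linalg.lstsq(np.c_[P[:,:2]-[.45,-.29],np.ones(len(P))],P[:,2],rcond=None)[0], P.min(0),P.max(0))"
```

```text
t 12.3 p [ 0.4493 -0.2886  0.0959] yaw -1.746 tilt [-0.     0.002 -1.   ] gap 0.013 grip 69.2 F [ 0.7  1.1 -5. ] T [ 0.04 -0.08  0.  ] j7 0.56
shift [-0.0013  0.001   0.0759] roll 0.6
2930 [-0.01549006  0.00449513  0.08811402] [ 0.36022614 -0.42427869  0.06862128] [ 0.53995146 -0.15112649  0.11982187]
```

View pics/s4.png

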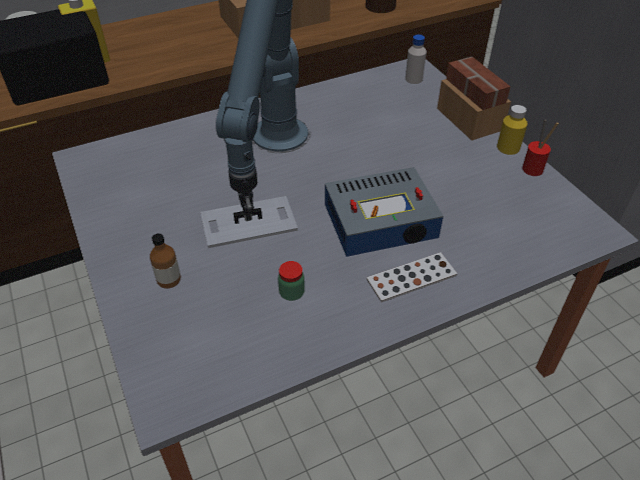

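The cover hangs level over the empty bench at (250,220). The dial fin at (375,211) and the green mark at (395,217) are now exposed. I'll lower the cover gently.

move_arm(steps=[[0,0,0.015,0,0.95],[0,0,0.03,0,0.95],[0,0,0.043,0,0.95],[0,0,0.054,0,0.95],[0,0,0.062,0,0.95],[0,0,0.066,0,0.95],[0,0,0.069,0,0.95],[0,0,0.071,0,0.95]])

```text
time: 13.15
position: [0.4497, -0.2906, 0.0264]
orientation: [2.408, 2.016, 0.0]
force: [0.8, -0.1, -4.5]
finger_gap: 0.0123
grip_force: 69.2
```

move_arm(steps=[[0,0,0.001,0,0.95],[0,0,0.002,0,0.95],[0,0,0.003,0,0.95],[0,0,0.004,0,0.95],[0,0,0.005,0,0.95],[0,0,0.006,0,0.95],[0,0,0.006,0,0.95],[0,0,0.006,0,0.95]])

```text
time: 13.95
position: [0.4493, -0.2903, 0.0202]
orientation: [-2.409, -2.017, 0.0]
force: [-0.0, 0.9, -4.4]
finger_gap: 0.0123
grip_force: 69.2
```

Run:
```python
from h import *
to([.45,-.29,.018],-1.756)
I,D=robot.read_camera('top'); np.savez('pics/t5.npz',I=I,D=D)
I=I[...,::-1]; cv2.imwrite('pics/c5.png',cv2.resize(I[205:335,125:285],None,fx=5,fy=4.6,interpolation=cv2.INTER_CUBIC)[:598])
```

```text
t 13.95 p [ 0.4493 -0.2903  0.0202] yaw -1.747 tilt [-0.  0. -1.] gap 0.0123 grip 69.2 F [-0.   0.9 -4.4] T [-0.02 -0.02  0.01] j7 0.63
shift [0.0004 0.0006 0.0022] roll 0.5
```

View pics/c5.png

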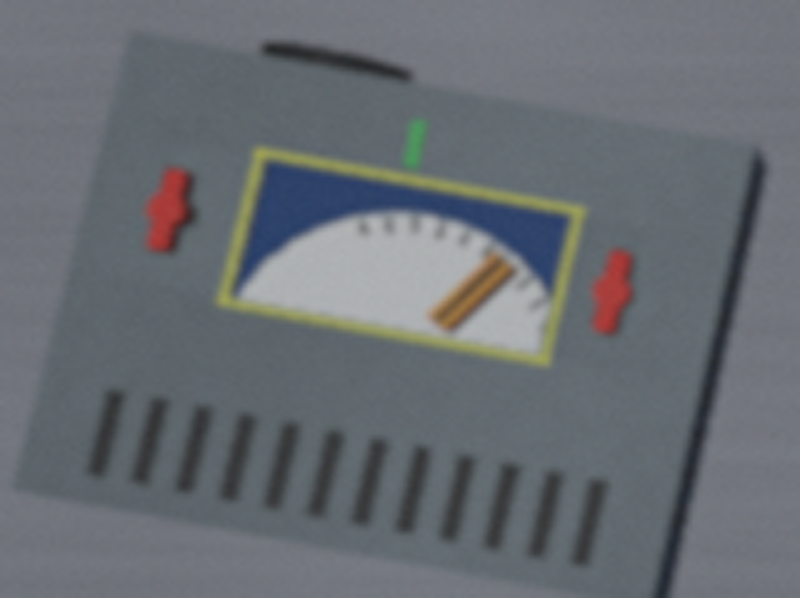

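The cover has not touched down yet, since the arm still carries its full weight. In the crop the fin runs from (440,322) to (502,262), and the mark from (412,168) to (418,120). The window corners are at (258,150), (583,208), (550,362) and (218,303).

move_arm(steps=[[0,0,0.0005,0,0.95],[0,0,0.001,0,0.95],[0,0,0.0015,0,0.95],[0,0,0.002,0,0.95],[0,0,0.0025,0,0.95],[0,0,0.003,0,0.95],[0,0,0.003,0,0.95],[0,0,0.003,0,0.95]])

```text
time: 14.8
position: [0.4494, -0.2903, 0.0188]
orientation: [-2.408, -2.016, -0.002]
force: [-4.4, 2.0, 9.7]
finger_gap: 0.0128
grip_force: 71.2
```

Run:
```python
from h import *
to([.45,-.29,.018],-1.756)
w=lambda u,v,z: px2w('top',125+(u+.5)/5-.5,205+(v+.5)/4.6-.5,z=z)[:2]
f=np.load('pics/t5.npz'); I=f['I'].astype(int)
W=np.array([w(*q,.09) for q in [(258,150),(583,208),(550,362),(218,303)]])
print('win',W.round(4),'mid',W.mean(0).round(4),[np.linalg.norm(W[i]-W[i-1]).round(4) for i in range(4)])
v,u=np.nonzero((I[...,0]>120)&(I[...,1]<80)); 
c=[]
for s in (u<190,(u>220)&(u<270)):
    k=s&(v>225)&(v<300); c.append(px2w('top',u[k].mean(),v[k].mean(),z=.12)[:2])
d=c[0]-c[1]; yaw=np.arctan2(-d[0],d[1]); print('screws',np.round(c,4),np.linalg.norm(d),'yaw',yaw)
d=W[[0,3]].mean(0)-W[[1,2]].mean(0); print('yaw win',np.arctan2(-d[0],d[1]))
# mark, fin by colour
g=(I[...,1]>I[...,0]+25)&(I[...,1]>I[...,2]+25); g[:225]=0;g[245:]=0;g[:,:190]=0;g[:,230:]=0
v,u=np.nonzero(g); m=px2w('top',u.mean(),v.mean(),z=.09)[:2]; print(g.sum(),'mark',m, w(415,144,.09))
o=(I[...,0]>I[...,2]+50)&(I[...,1]>70); o[:250]=0;o[285:]=0;o[:,:205]=0;o[:,235:]=0
v,u=np.nonzero(o); fn=px2w('top',u.mean(),v.mean(),z=.068)[:2]; print(o.sum(),'fin',fn)
for C in (np.mean(c,0),W.mean(0)):
    Ru=np.array([[np.cos(yaw),-np.sin(yaw)],[np.sin(yaw),np.cos(yaw)]]); ax=C+Ru@[-.057,0]
    for n,p in(('mark',m),('fin',fn)):
        q=Ru.T@(p-ax); print(n,q.round(4),np.hypot(*q).round(4),np.arctan2(q[1],q[0]).round(3))
```

```text
t 14.8 p [ 0.4494 -0.2903  0.0188] yaw -1.748 tilt [ 0.     0.002 -1.   ] gap 0.0128 grip 71.2 F [-4.4  2.   9.7] T [0.55 0.82 0.03] j7 0.64
shift [0.0004 0.0005 0.0008] roll 0.5
win [[0.623  0.1635]
 [0.5965 0.0161]
 [0.5208 0.0287]
 [0.5475 0.1782]] mid [0.572  0.0966] [np.float64(0.0769), np.float64(0.1497), np.float64(0.0768), np.float64(0.1519)]
screws [[ 0.5905  0.1956]
 [ 0.5535 -0.0013]] 0.2003924541340703 yaw -0.18569032149427556
yaw win -0.1774447177622742
30 mark [0.62724082 0.0928812 ] [0.62705896 0.09287469]
92 fin [0.5546973  0.06714763]
mark [0.1121 0.006 ] 0.1122 0.053
fin [ 0.0455 -0.0327] 0.0561 -0.623
mark [0.112  0.0065] 0.1122 0.058
fin [ 0.0455 -0.0322] 0.0557 -0.615
```

The cover is resting on the bench (+9.7 N upward). I'll release it and rise.

move_arm(steps=[[0,0,-0.001,0,0.95],[0,0,-0.001,0,0.95],[0,0,-0.001,0,0.3],[0,0,-0.001,0,0.3],[0,0,-0.001,0,0.3],[0,0,-0.02,0,0.3],[0,0,-0.06,0,0.3],[0,0,-0.11,0,0.3]])

```text
time: 15.6
position: [0.4477, -0.2893, 0.1265]
orientation: [-2.405, -2.014, 0.005]
force: [2.2, -0.4, 0.1]
finger_gap: 0.06
grip_force: 0.0
```

Run:
```python
from h import *
to([.5585,.0618,.150],-.795)
f=np.load('pics/t5.npz'); C=cloud('scene',robot.read_camera('scene')[1]); P=C.reshape(-1,3); m=(abs(P[:,0]-.45)<.1)&(abs(P[:,1]+.29)<.16)&(P[:,2]>.006)&(P[:,2]<.016)
P=P[m]; print(len(P),np.median(P[:,2]),np.linalg.lstsq(np.c_[P[:,:2]-[.45,-.29],np.ones(len(P))],P[:,2],rcond=None)[0])
```

```text
t 15.6 p [ 0.4477 -0.2893  0.1265] yaw -1.747 tilt [-0.005  0.001 -1.   ] gap 0.06 grip 0.0 F [ 2.2 -0.4  0.1] T [-0.01 -0.11  0.01] j7 0.53
shift [ 0.3651  0.0473 -0.0236] roll -54.6
2356 0.010258280172809608 [0.0004804  0.0003732  0.01040336]
```

move_arm(steps=[[0.02,0.003,-0.02,-6,0.72],[0.065,0.008,-0.03,-13,0.72],[0.11,0.014,-0.03,-20,0.72],[0.155,0.02,-0.03,-27,0.72],[0.2,0.026,-0.03,-34,0.72],[0.245,0.032,-0.03,-41,0.72],[0.29,0.038,-0.03,-48,0.72],[0.33,0.043,-0.03,-54.6,0.72]])

```text
time: 16.45
position: [0.5504, 0.0297, 0.1573]
orientation: [1.206, 2.9, 0.002]
force: [1.3, -0.6, 0.8]
finger_gap: 0.0239
grip_force: 0.0
```

Run:
```python
from h import *
to([.5585,.0618,.120],-.795)
```

```text
t 16.45 p [0.5504 0.0297 0.1573] yaw -0.788 tilt [ 0.001  0.001 -1.   ] gap 0.0239 grip 0.0 F [ 1.3 -0.6  0.8] T [-0.01 -0.03 -0.01] j7 0.74
shift [0.017  0.0283 0.0374] roll 0.4
```

move_arm(steps=[[0.008,0.014,0.01,0,0.72],[0.017,0.028,0.03,0,0.72],[0.017,0.028,0.045,0,0.72],[0.017,0.028,0.055,0,0.72],[0.017,0.028,0.055,0,0.72],[0.017,0.028,0.055,0,0.72],[0.017,0.028,0.055,0,0.72],[0.017,0.028,0.055,0,0.72]])

```text
time: 17.25
position: [0.5585, 0.0581, 0.1032]
orientation: [1.217, 2.895, 0.002]
force: [0.6, -0.0, -0.3]
finger_gap: 0.0238
grip_force: 0.0
```

Run:
```python
from h import *
to([.5585,.0618,.055],-.795)
I,D=robot.read_camera('scene'); I=I[...,::-1]; cv2.imwrite('pics/c6.png',cv2.resize(I[155:265,315:455],None,fx=5,fy=5,interpolation=cv2.INTER_CUBIC))
```

```text
t 17.25 p [0.5585 0.0581 0.1032] yaw -0.796 tilt [ 0.002  0.    -1.   ] gap 0.0238 grip 0.0 F [ 0.6 -0.  -0.3] T [-0.1   0.02 -0.02] j7 0.7
shift [0.0026 0.0025 0.0482] roll -0.0
```

View pics/c6.png

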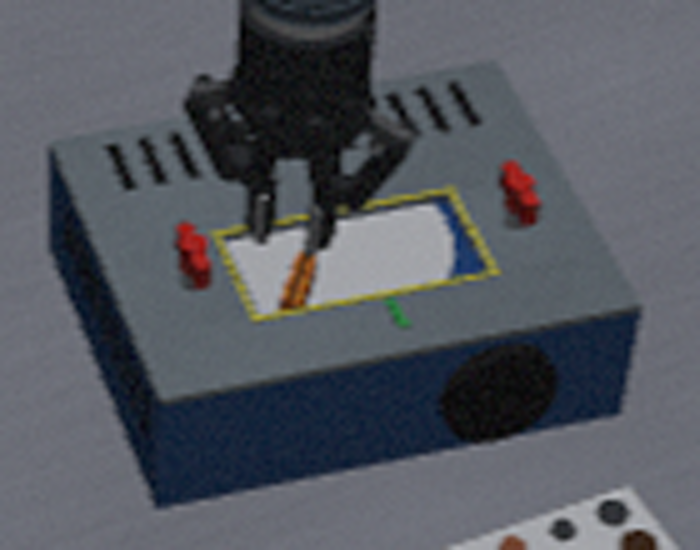

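The scene crop shows the tips at (262,235) and (318,250). Lowered, they straddle the orange fin at about (297,283), clear of the window edge. The mark is at (397,312).

move_arm(steps=[[0.002,0.003,0,0,0.72],[0.002,0.003,0.006,0,0.72],[0.002,0.003,0.012,0,0.72],[0.002,0.003,0.018,0,0.72],[0.002,0.003,0.024,0,0.72],[0.002,0.003,0.03,0,0.72],[0.002,0.003,0.034,0,0.72],[0.002,0.003,0.036,0,0.72]])

```text
time: 18.1
position: [0.558, 0.0622, 0.0655]
orientation: [-1.215, -2.896, 0.001]
force: [-0.0, 0.0, -0.2]
finger_gap: 0.0237
grip_force: 0.0
```

Run:
```python
from h import *
to([.5585,.0618,.056],-.795)
```

```text
t 18.1 p [0.558  0.0622 0.0655] yaw -0.794 tilt [-0.001 -0.    -1.   ] gap 0.0237 grip 0.0 F [-0.   0.  -0.2] T [0.05 0.03 0.01] j7 0.71
shift [-0.0006  0.0001  0.0095] roll 0.0
```

Descent is clean and below the fin's top. I'll go down 10 mm more and close softly.

move_arm(steps=[[0,0,0.005,0,0.72],[0,0,0.009,0,0.72],[0,0,0.01,0,0.72],[0,0,0.01,0,0.95],[0,0,0.01,0,0.95],[0,0,0.01,0,0.95],[0,0,0.01,0,0.95],[0,0,0.01,0,0.95]], newtons=25)

```text
time: 18.9
position: [0.5587, 0.0625, 0.0563]
orientation: [1.215, 2.897, 0.001]
force: [1.7, 0.3, -3.9]
finger_gap: 0.011
grip_force: 29.1
```

Run:
```python
from h import *
to([.5585,.0618,.056],-.795)
# arc about dial axis, in tool frame from pose now
p=robot.get_obs(); M=R.from_rotvec(p['orientation']).as_matrix(); q=np.array(p['position'])
yaw=-.185; axs=np.array([.5705,.0965])+.057*np.array([-np.cos(yaw),-np.sin(yaw)])
r=q[:2]-axs; print('r',np.hypot(*r),'ang',np.arctan2(r[1],r[0])-yaw)
for a in np.radians(np.arange(4,45,4)):
    c,s=np.cos(a),np.sin(a); n=axs+np.array([[c,-s],[s,c]])@r
    print(np.degrees(a).round(),(M.T@np.r_[n-q[:2],0])[:2].round(4))
```

```text
t 18.9 p [0.5587 0.0625 0.0563] yaw -0.794 tilt [ 0.001  0.    -1.   ] gap 0.011 grip 29.1 F [ 1.7  0.3 -3.9] T [ 0.22 -0.44  0.04] j7 0.72
shift [-0.0004 -0.0006  0.0003] roll 0.0
r 0.06269842254649048 ang -0.6032690177690103
4.0 [0.0002 0.0044]
8.0 [0.0007 0.0087]
12.0 [0.0014 0.013 ]
16.0 [0.0025 0.0173]
20.0 [0.0039 0.0214]
24.0 [0.0056 0.0255]
28.0 [0.0075 0.0294]
32.0 [0.0097 0.0332]
36.0 [0.0122 0.0368]
40.0 [0.0149 0.0402]
44.0 [0.0179 0.0434]
```

The fin is gripped (gap 11 mm), and its angle of -0.60 matches what I measured. Now I'll swing it about the dial's axis.

move_arm(steps=[[0.0002,0.0044,0,-4,0.95],[0.0007,0.0087,0,-8,0.95],[0.0014,0.013,0,-12,0.95],[0.0025,0.0173,0,-16,0.95],[0.0039,0.0214,0,-20,0.95],[0.0056,0.0255,0,-24,0.95],[0.0075,0.0294,0,-28,0.95],[0.0097,0.0332,0,-32,0.95]])

```text
time: 19.7
position: [0.575, 0.0914, 0.0562]
orientation: [-0.368, -3.119, 0.002]
force: [0.0, -1.1, -0.8]
finger_gap: 0.0112
grip_force: 29.4
```

```bash
cat > d.py <<'E'
from h import *
import sys
T=float(sys.argv[1]) # target dial angle
yaw=-.185; axs=np.array([.5705,.0965])+.057*np.array([-np.cos(yaw),-np.sin(yaw)])
t=yaw+T; n=axs+.0627*np.array([np.cos(t),np.sin(t)])
to([n[0],n[1],.056],t)
q=np.array(robot.get_obs()['position'])[:2]-axs; print('r',np.hypot(*q).round(4),'dial by pos',(np.arctan2(q[1],q[0])-yaw).round(3))
E
python3 d.py .055
```

```text
t 19.7 p [0.575  0.0914 0.0562] yaw -0.235 tilt [-0.001 -0.001 -1.   ] gap 0.0112 grip 29.4 F [ 0.  -1.1 -0.8] T [-0.18 -0.05 -0.15] j7 1.17
shift [0.0001 0.0076 0.0002] roll -6.0
r 0.0625 dial by pos -0.066
```

move_arm(steps=[[0,0.003,0,-2.5,0.95],[0.0001,0.0055,0,-4.5,0.95],[0.0002,0.007,0,-5.5,0.95],[0.0002,0.007,0,-5.5,0.95],[0.0002,0.007,0,-5.5,0.95],[0.0002,0.007,0,-5.5,0.95],[0.0002,0.007,0,-5.5,0.95],[0.0002,0.007,0,-5.5,0.95]])

```text
time: 20.5
position: [0.5762, 0.0976, 0.0562]
orientation: [-0.221, -3.132, 0.003]
force: [-2.0, -4.6, 2.3]
finger_gap: 0.0114
grip_force: 29.8
```

```bash
python3 d.py .055
```

```text
t 20.5 p [0.5762 0.0976 0.0562] yaw -0.141 tilt [-0.002 -0.002 -1.   ] gap 0.0114 grip 29.8 F [-2.  -4.6  2.3] T [-1.04  0.38  0.27] j7 1.24
shift [-0.0003  0.0013  0.0002] roll -0.6
r 0.0624 dial by pos 0.035
```

move_arm(steps=[[0,0,0,0,0.74],[0,0,0,0,0.72],[0,0,-0.02,0,0.72],[0,0,-0.06,0,0.72],[0,0,-0.1,0,0.72],[0,0.04,-0.11,0,0.72],[0,0.09,-0.11,0,0.72],[0,0.14,-0.11,0,0.72]])

```text
time: 21.3
position: [0.5975, 0.2409, 0.1683]
orientation: [0.222, 3.13, 0.006]
force: [0.5, 0.7, 0.3]
finger_gap: 0.0237
grip_force: 0.0
```

move_arm(steps=[[0,0.04,0,0,0.72],[0,0.08,0,0,0.72],[0,0.1,0,0,0.72],[0,0.1,0,0,0.72],[0,0.1,0,0,0.72],[0,0.1,0,0,0.72],[0,0.1,0,0,0.72],[0,0.1,0,0,0.72]])

```text
time: 22.1
position: [0.6108, 0.3351, 0.1665]
orientation: [0.224, 3.133, -0.001]
force: [-0.5, -0.1, -0.5]
finger_gap: 0.0241
grip_force: 0.0
```

```bash
cat > m.py <<'E'
from h import *
S=sum(robot.read_camera('top')[0].astype(float) for _ in range(6))/6
np.save('pics/avg.npy',S)
print(robot.get_obs()['position'])
yaw=-.185; Ru=np.array([[np.cos(yaw),-np.sin(yaw)],[np.sin(yaw),np.cos(yaw)]]); C=np.array([.572,.0968])
ax=C+Ru@[-.057,0]
g=np.clip(S[...,1]-np.maximum(S[...,0],S[...,2])-12,0,None); o=np.clip(S[...,0]-S[...,2]-50,0,None)*(S[...,1]<S[...,0]*.8)
g[:225]=0;g[245:]=0;g[:,:190]=0;g[:,235:]=0
o[:240]=0;o[285:]=0;o[:,:195]=0;o[:,225:]=0
for n,k,z in(('mark',g,.09),('fin',o,.068)):
    v,u=np.nonzero(k); w=k[v,u]; P=np.array([px2w('top',a,b,z=z)[:2] for a,b in zip(u,v)]); c=np.average(P,0,w)
    q=Ru.T@(c-ax); V=np.linalg.eigh(np.cov((P-c).T,aweights=w))[1][:,1]; V=Ru.T@V; V*=np.sign(V[0])
    print(n,len(u),q.round(4),'angle',np.arctan2(q[1],q[0]).round(4),'own axis',np.arctan2(V[1],V[0]).round(4))
I=S.astype(np.uint8)[...,::-1]; cv2.imwrite('pics/%s.png'%__import__('sys').argv[1],cv2.resize(I[220:300,165:265],None,fx=7,fy=7,interpolation=cv2.INTER_CUBIC))
E
python3 m.py c7
```

```text
[0.61023329 0.33689743 0.16630804]
mark 43 [0.1119 0.0064] angle 0.0573 own axis 0.0581
fin 83 [0.0556 0.0014] angle 0.0259 own axis 0.0862
```

View pics/c7.png

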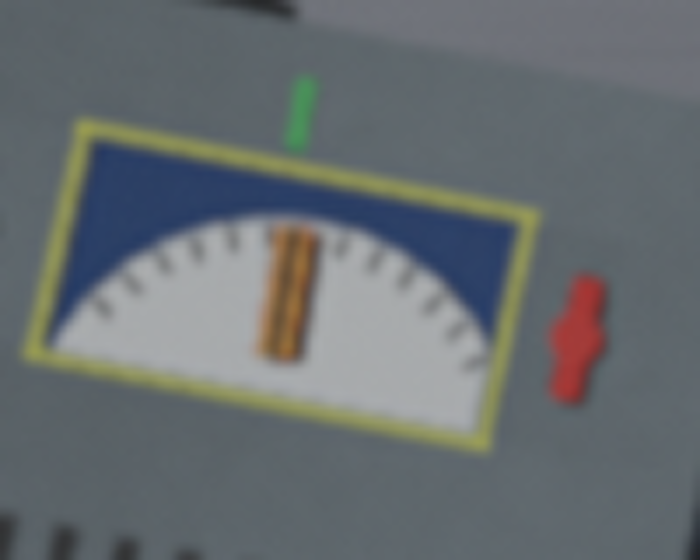

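The fin stands close to the mark: its centreline runs from (287,356) to (295,232), and the mark from (297,150) to (306,78). I'll measure the difference with a rectified profile.

```bash
cat > prof.py <<'E'
from h import *
S=np.load('pics/avg.npy').astype(np.float32)
p=robot.camera_params('top'); T=np.linalg.inv(np.array(p['world_from_camera']))
yaw=-.185; Ru=np.array([[np.cos(yaw),-np.sin(yaw)],[np.sin(yaw),np.cos(yaw)]]); ax=np.array([.572,.0968])+Ru@[-.057,0]
def prof(r,a,z,lo=-16,hi=16):  # profile across the ray at angle a
    s=np.arange(lo,hi+.1,1.)/1000; q=np.stack([r*np.cos(a)-s*np.sin(a),r*np.sin(a)+s*np.cos(a)],-1)@Ru.T+ax
    c=np.c_[q,np.full(len(s),z),np.ones(len(s))]@T.T
    u=(p['cx']+p['fx']*c[:,0]/-c[:,2]).astype(np.float32); v=(p['cy']-p['fy']*c[:,1]/-c[:,2]).astype(np.float32)
    return s*1000,cv2.remap(S,u[None],v[None],cv2.INTER_CUBIC)[0]
a=.057
for lo,hi in((.040,.056),(.056,.074)):
    P=np.mean([prof(r,a,.070)[1] for r in np.arange(lo,hi,.002)],0); s=prof(.06,a,.07)[0]
    print('fin r',lo,hi); print(np.c_[s,P.round(0)][2:-2,:].astype(int).tolist())
P=np.mean([prof(r,a,.09)[1] for r in np.arange(.103,.122,.002)],0); g=P[:,1]-P[:,0]
print('mark',[(int(x),int(y)) for x,y in zip(s,g)][5:-5])
E
python3 prof.py
```

```text
fin r 0.04 0.056
[[-14, 168, 171, 173], [-13, 164, 167, 169], [-12, 156, 158, 159], [-11, 140, 141, 142], [-10, 122, 120, 121], [-9, 107, 98, 96], [-8, 100, 83, 74], [-7, 106, 79, 59], [-6, 121, 86, 53], [-5, 136, 97, 55], [-4, 143, 104, 58], [-3, 140, 103, 60], [-2, 129, 97, 60], [-1, 117, 90, 58], [0, 111, 86, 57], [1, 116, 89, 58], [2, 129, 98, 63], [3, 144, 111, 75], [4, 155, 124, 93], [5, 163, 136, 114], [6, 166, 148, 134], [7, 168, 158, 152], [8, 168, 165, 164], [9, 168, 169, 170], [10, 168, 171, 173], [11, 168, 172, 174], [12, 168, 171, 173], [13, 168, 171, 173], [14, 168, 171, 173]]
fin r 0.056 0.074
[[-14, 163, 166, 167], [-13, 161, 163, 165], [-12, 154, 156, 157], [-11, 140, 140, 141], [-10, 122, 119, 120], [-9, 107, 99, 96], [-8, 102, 84, 74], [-7, 108, 80, 59], [-6, 121, 85, 53], [-5, 135, 95, 54], [-4, 141, 101, 57], [-3, 137, 100, 58], [-2, 125, 93, 58], [-1, 113, 86, 56], [0, 108, 82, 55], [1, 115, 86, 57], [2, 128, 96, 62], [3, 142, 108, 73], [4, 152, 118, 87], [5, 156, 129, 106], [6, 157, 139, 125], [7, 157, 148, 142], [8, 159, 157, 155], [9, 162, 163, 164], [10, 165, 168, 170], [11, 167, 171, 173], [12, 168, 172, 174], [13, 169, 172, 174], [14, 168, 171, 173]]
mark [(-11, 8), (-10, 8), (-9, 7), (-8, 7), (-7, 7), (-6, 11), (-5, 17), (-4, 29), (-3, 43), (-2, 57), (-1, 66), (0, 69), (1, 67), (2, 58), (3, 45), (4, 32), (5, 20), (6, 12), (7, 8), (8, 7), (9, 7), (10, 7), (11, 8)]
```

The fin's centre line lies on the mark's ray to within about 0.01 rad and runs parallel to it. The cover is flat on the bench and the arm is clear, so I'm handing in.

```bash
python3 -c "
from rig import robot
print(robot.hand_in())"
```

```text
the job is handed in; nothing more can be done
None
```

I handed the job in at about 22 s: both screws are at their stops, the cover lies flat on the bench to the right of the unit, the fin points at the green mark to within about 0.01 rad, and the bottle, jar and board were not touched; I turned the fin by gripping it lightly instead of pushing it with closed fingertips, because there was too little room beside it, and the judge's verdict was not shown.

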